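# Shut and prime the date-label gun after a new roll

## Task

The date-label gun in the steel stand has just been given a new roll of labels. Swing its roll cover over and press it fully shut until the sprung catch on the nose snaps over its lip; only then squeeze trigger lever and grip together, as a hand would, until the lever is all the way home, to feed the first label, and let it spring back. Leave the tub, jar, cheese and tomato standing where they are.

Things in the scene. Friction and masses are not known exactly. Their poses are not given: they have to be found in the camera images.
- label_gun: Grey label gun, fixed nose-down in a steel stand (foot 185 x 115 mm). Origin: on the worktop straight below the cover's hinge; x from the grip to the nose (about the robot's left), y left, z up. Its body (142 x 50 mm) slopes down 25 deg to +x, a paper roll in it; the nose roller ends at x +0.125, z 0.04. The grip rises from its rear, leaning 35 deg from vertical to -x, along (-0.574, 0, 0.819).
- grip: The fixed grip: rounded grey bar, 24 mm thick (its x), 28 mm wide (its y). Origin on its centre line 33 mm below its free end, at (-0.075, 0, 0.200) in the gun's frame: pinch grip and trigger together here. Its z runs up the grip, x towards the nose. Along x from the origin: grip's face +12 mm; trigger's outer face -42 mm released (-45 at its free end), -22 mm squeezed: 54 and 34 mm over both.
- trigger (a joint): Trigger lever, black, 9 x 24 x 114 mm, under the grip, hinged at its lower end about the gun's y at (-0.038, 0, 0.117) in the gun's frame. 0 rad = released, 0.22 rad = squeezed home against the grip. Sprung: at the grip's origin 3 N starts it, about 9 N brings it home (a 15 to 25 N grip is plenty); it springs back by itself.
- trigger_pad (a point): Point on the trigger's outer face, 90 mm from its hinge, on its middle line; it moves with the trigger and lies across from the grip's origin.
- cover (a joint): Roll cover, a white hood hinged along the gun's y at its rear edge, swinging up and back towards the grip. 0 rad = shut and caught, up to 1.75 open. Shut, it slopes down 25 deg to the nose; open by a, it rises at a - 25 deg above the gun's +x. Stiff hinge: it stays where left; under 1 N at its edge moves it.
- catch (a point): Middle of the sprung black catch on the nose, just ahead of the shut cover's front lip. From about 0.12 rad the cover's lip meets it; pressing with about 10 N near the cover's front edge forces the lip under it with a snap, and the cover then stays at 0.
- cover_hinge (a point): Fixed point in the middle of the cover's hinge pin, at (0, 0, 0.155) in the gun's frame.
- cover_press (a point): Point on the middle of the cover's outer top face near its ribbed front edge, moving with the cover: 78 mm from the hinge along the cover and 20 mm out of the hinge line on the outer side. The cover is 48 mm wide and 100 mm long from the hinge.
- lidded_tub: Loose round food tub with an orange lid, 129 mm across, 56 mm tall; stands beside the gun. Origin: centre of its underside, z up.
- dark_lid_jar: Loose glass jar with a dark screw lid, 61 mm across, 85 mm tall; stands beside the gun. Origin: centre of its underside, z up.
- cheese: Loose block of cheese, 74 x 87 x 43 mm, on a wooden board at the front left. Origin: centre of its underside.
- tomato: Loose tomato, 59 mm across, 68 mm tall, at the front right. Origin: underside.

How it is judged:
On the way, in this order (a step that is already met when the one before it is completed fails the run):
1. the cover is shut and held by its catch (value of joint cover below 0.03 rad), for 0.2 s.
2. with the cover caught, trigger and grip are squeezed together until the trigger is home (value of joint trigger above 0.19 rad and value of joint cover below 0.03 rad and contact force between the fingers and grip above 2 N), for 0.2 s.
3. the trigger has sprung back (value of joint trigger below 0.03 rad), for 0.2 s.
At the end, for the whole second after the job is handed in: The roll cover is shut under its catch (within 0.03 rad of fully shut) and the trigger, having been squeezed home against the grip (at least 0.19 of its 0.22 rad), is back at its rest (within 0.03 rad); tub, jar, cheese and tomato are within 30 mm of where they stood (value of joint each of cover, trigger below 0.03 rad and distance of each of lidded_tub, dark_lid_jar, cheese, tomato from where it was at the start of the episode below 0.03 m); the robot touches nothing.
It fails at once if the trigger is squeezed (past 0.08 rad) while the cover is not caught (value of joint trigger above 0.08 rad and value of joint cover above 0.05 rad).
It fails at once if a bystander is knocked or shifted by more than 30 mm (distance of any of lidded_tub, dark_lid_jar, cheese, tomato from where it was at the start of the episode above 0.03 m).
It also fails if it takes over 51 s, if anything falls off the work surface, if the arm or the gripper's body presses on something with over 40 N, if the wrist force passes 120 N, or if a joint passes its speed limit or range.

## Robot

A 7-joint arm with a two-finger parallel gripper is mounted at the origin on a cart in front of the work surface, level with it; the furniture and walls round the work are solid. World frame = base frame: x ahead of the robot, y to its left, z up, the work surface at z = 0. Lengths are in m, angles in rad, forces in N, time in s.
With the tool pointing down it reaches from about 0.425 to 0.875 m from the base axis. Payload 4.7 kg.
Tool frame: the origin (TCP) lies at the very end of the fingers, on their centre line; the grasp point (between the pads) lies ctrl.hold_point_z behind it (ctrl.hold_point_z is the distance from the TCP to the grasp point, in m); z points along the fingers, y is the line along which they close (so a half turn about z gives the same grasp; the last joint's range is limited). The gripper opens to 87 mm and grips with 3 to 60 N. Pads are 19 mm wide; open, the fingers measure 117 mm over their backs; the gripper's body (75 mm by 190 mm) begins 51 mm behind the grasp point.
Start: joints at [-1.293, 0.321, -0.07, 1.45, 0.023, 1.371, -0.057], TCP at [0.17, 0.628, 0.223] pointing down, gripper open.
Joint ranges: [-2.86, 2.86], [-0.3, 2.09], [-1.38, 1.24], [0.06, 2.45], [-1.56, 4.7], [0.09, 2.05], [-2.69, 2.69]. Speed limits (rad/s): [2.57, 2.57, 3.14, 3.14, 3.14, 3.14, 3.14].

## Interface

Orientations are given as a unit quaternion [w, x, y, z].
In Python, from workcell import monitor, optics, order, find_in, regions_of, ctrl gives the robot as it stands.
- The arm moves only by the tool play_rows, never from a script. Its argument "rows" is a list of rows, each a list of 7 numbers: the turn, a rotation vector about the tool's x, y, z in units of 30 degrees (1.0 is 30 degrees), then the shift along the tool's x, y, z in units of 400 mm (1.0 is 400 mm), then the closure, from -1 (fully open) to 1 (shut). In form: [[rx, ry, rz, dx, dy, dz, jaw], ...]. A call has 1 to 8 rows; each row is the pose to reach, as a shift and turn from the pose commanded when the call began, along the tool's axes at that moment; what a row does not reach only later rows make up. A row lasts 1/8 s, in which the tool goes at most 62.5 mm and 10.7 degrees, less where a joint would pass 70% of its speed; a pose out of reach is approached as far as the arm can. A call with a number of a shift or a turn outside -1 to 1 is refused whole. A call with a gripper value outside its range is refused whole. The fingers move at their own pace and stop on an object; "grip_force" is the grip in N (left out, the last holds). Time passes only in rows, so rows that repeat a pose let the fingers close. It gives the time, the measured TCP pose, the force, the opening and the grip force at its end, in the units of the state.
- monitor.observe(): the state, without advancing time (a new reading comes with each control period).
- optics.get_image(name): name is "scene" or "top"; returns a dict with "frame" (480x640x3 uint8, red, green, blue), "fx", "fy", "cx", "cy" (pixels), "rvec" (rotation vector, rad) and "tvec" (3), from world to camera coordinates, as OpenCV has them. Camera axes: x right, y down, z forward; pixel columns grow to the right and rows downward; lengths in m; the calibration is good to about 2 mm. A picture is of the moment at which its call begins. There is no depth.
- order.job_done(): hands the job in; it is judged then, once.
Trained networks look in the newest picture that a camera, given by its name, has taken for a name from the list of things; names that differ only in an ending like _2 or _b are one class to them, and where a whole thing is asked for, a point or a joint stands for the part that bears it (a point fixed in the world has none). Each returns a list of dicts, best first, with "conf" (0 to 1); they miss things now and then, are a little off and sometimes report something else, mostly with a low value. They report only what shows in the picture. A call takes as long as a camera call.
- find_in(camera, target): "bbox" ([left, top, width, height] as shares, 0 to 1, of the picture: columns of its width, rows of its height, round what is visible of it).
- regions_of(camera, target): "mask" (480x640 bool, what is visible of it) and "bbox" ([left, top, width, height] as shares, 0 to 1, of the picture: columns of its width, rows of its height, round what is visible of it).
The state is a dict: "time": time; "joint_positions": joint angles; "joint_velocities": joint speeds; "effort": joint torques, N m; "eef_pos": TCP position; "tool_rot": TCP orientation; "wrist_force": force on the tool from outside, world axes, zero at the start; "moment": the same for the moment, N m; "width": finger opening in m; "gripper_force": force on a finger pad.
Only numpy, scipy, OpenCV 4.12 (cv2) and the standard library are available. Lean on these libraries where they do the work, as an engineer would, in place of code of your own. Each camera call takes 0.05 s, during which the arm holds its last target. There are 200 camera calls.

## Working session

There is one attempt and no reset: what is moved stays moved. The work goes in short steps, Python scripts to look and compute and a tool call to move; the robot and the scene stay as the last step left them, time stands still between calls to the robot, and variables do not carry over. Pictures are saved under pics/ and viewed, at most 10 in all, crops included, and the job is handed in when it is done.

Besides the shell and the picture viewer there is one more tool, called after "Request:" by a JSON object that holds its "method" and its "body". play_rows: Moves the arm, as the interface text tells. Its arguments: {"type":"object","properties":{"rows":{"type":"array"},"grip_force":{"type":"number"}},"required":["rows"]}

```bash
mkdir -p pics; ls; python3 - <<'E'
from workcell import monitor, optics, find_in, ctrl
import cv2,numpy as np
print(ctrl.hold_point_z); print(monitor.observe())
for c in ("scene","top"):
    d=optics.get_image(c); cv2.imwrite(f"pics/{c}0.png",d["frame"][:,:,::-1])
    print(c,d["fx"],d["cx"],d["cy"],d["rvec"],d["tvec"])
    for n in ["label_gun","grip","trigger","trigger_pad","cover","catch","cover_hinge","cover_press","lidded_tub","dark_lid_jar","cheese","tomato"]:
        try:
            r=find_in(c,n)
            print(n,[(np.round(np.array(x["bbox"])*[640,480,640,480]).astype(int).tolist(),round(x["conf"],2)) for x in r[:2]])
        except Exception as e: print(n,e)
E
```

```text
pics
0.0187
{'time': 0.0, 'joint_positions': array([-1.29292184,  0.32179974, -0.07006797,  1.4516637 ,  0.0226063 ,
        1.37076915, -0.05689652]), 'joint_velocities': array([ 8.32209076e-04,  9.30101557e-04, -1.33217351e-03,  5.61992512e-04,
       -1.45008612e-04,  7.44042258e-04,  2.68112119e-05]), 'effort': array([ 2.99107887e-04, -4.91294360e+01, -4.03776057e-01, -3.12525129e+01,
       -6.39297534e-02,  4.35497565e-02,  1.52661114e-04]), 'eef_pos': array([0.1693918 , 0.62698244, 0.22148214]), 'tool_rot': array([-6.80572720e-05,  1.31495680e-01,  9.91316311e-01, -9.24168697e-04]), 'wrist_force': array([-0.79242472, -0.92678722, -0.34958693]), 'moment': array([ 0.00793363, -0.04622757,  0.01350287]), 'gripper_force': 0.0, 'width': 0.08700395377163307}
scene 480.9307219978124 316.8876915139126 249.3713082343072 [ 2.23667171 -0.52785458  0.21914383] [-0.42031967  0.24398925  1.36383365]
label_gun [([308, 189, 53, 83], 0.82)]
grip [([337, 217, 17, 17], 0.63)]
trigger [([340, 230, 16, 6], 0.48)]
trigger_pad [([338, 235, 19, 2], 0.5), ([325, 187, 22, 35], 0.26)]
cover [([325, 184,
[... 235 characters left out ...]
 23, 26], 0.82)]
tomato [([338, 388, 24, 23], 0.94)]
top 455.6606923353469 317.5940262296975 241.45799956334662 [ 2.13945843 -2.11473705  0.23601113] [-0.03542797  0.47839341  1.35030694]
label_gun [([255, 176, 31, 29], 0.66), ([243, 178, 79, 56], 0.56)]
grip [([288, 188, 28, 18], 0.66)]
trigger [([434, 275, 20, 14], 0.64)]
trigger_pad [([297, 191, 26, 16], 0.47)]
cover [([256, 175, 30, 28], 0.94)]
catch [([241, 178, 81, 52], 0.93), ([209, 188, 23, 25], 0.55)]
cover_hinge [([239, 178, 84, 54], 0.81)]
cover_press [([255, 175, 31, 33], 0.96)]
lidded_tub [([248, 231, 41, 44], 0.67)]
dark_lid_jar [([205, 188, 27, 26], 0.91)]
cheese [([172, 287, 38, 24], 0.65)]
tomato [([435, 275, 18, 15], 0.82)]
```

```bash
python3 - <<'E'
import cv2,numpy as np
a=cv2.imread("pics/scene0.png")[170:290,250:410]; b=cv2.imread("pics/top0.png")[150:300,180:340]
cv2.imwrite("pics/crop0.png",cv2.resize(a,(800,600),interpolation=cv2.INTER_CUBIC))
cv2.imwrite("pics/crop1.png",cv2.resize(b,None,fx=4,fy=4,interpolation=cv2.INTER_CUBIC))
E
```

```text
(no output)
```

View pics/scene0.png

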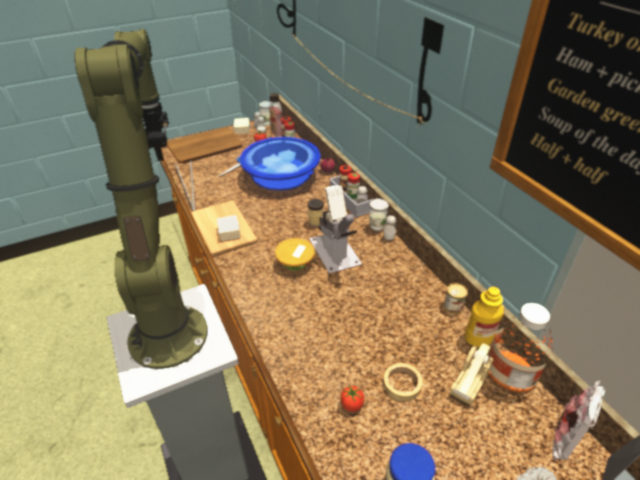

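View pics/crop0.png

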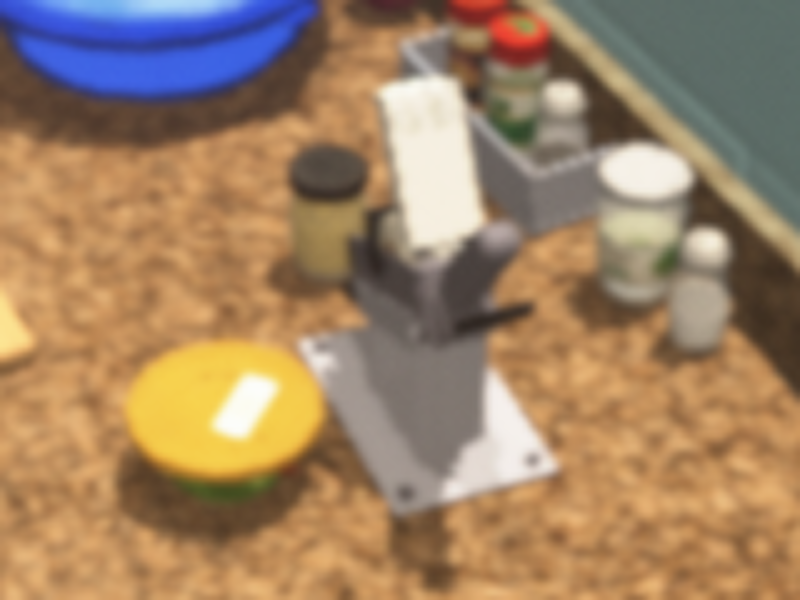

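View pics/crop1.png

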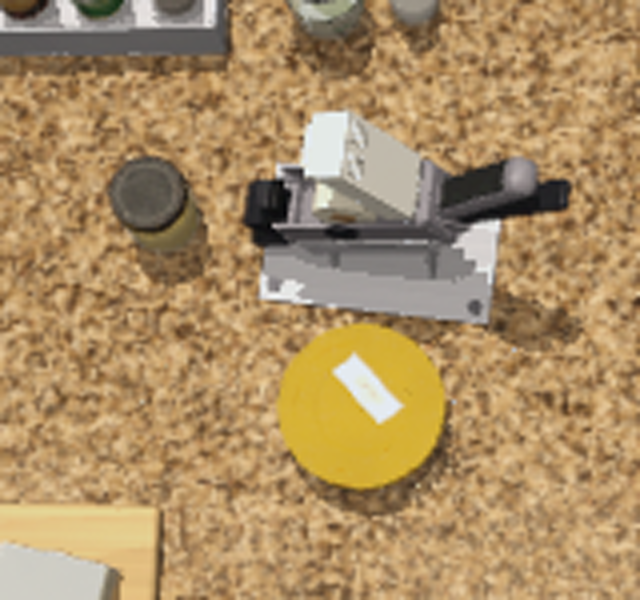

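The scene view shows the gun with its cover standing open: cover tip at scene (326,188)/(342,186), grip end at (350,218). The tub is near side and the jar is ahead of the nose. I'll fit the gun's pose from the points I picked in both views.

```bash
cat > g.py <<'E'
import numpy as np,cv2
from scipy.spatial.transform import Rotation as R
def gw(p,P): # gun->world
    x,y,yaw=P[:3]; return R.from_euler('z',yaw).apply(p)+[x,y,0]
def cov(l,o,y,a):
    t=a-np.radians(25); return [l*np.cos(t)-o*np.sin(t),y,.155+l*np.sin(t)+o*np.cos(t)]
def grp(x,y,z): return [-.075+.819*x-.574*z,y,.2+.574*x+.819*z]
E
python3 - <<'E'
from g import *
from workcell import optics,monitor
from scipy.optimize import least_squares
C={c:optics.get_image(c) for c in("scene","top")}
def pj(c,w):
    d=C[c];K=np.array([[d["fx"],0,d["cx"]],[0,d["fy"],d["cy"]],[0,0,1.]])
    return cv2.projectPoints(np.array([w],float),np.array(d["rvec"],float),np.array(d["tvec"],float),K,None)[0].ravel()
T=lambda u,v:(180+u/4,150+v/4); S=lambda u,v:(250+u/5,170+v/5)
F=lambda sx,sy:(lambda P:[P[4]+sx*.0925,sy*.0575,.004])
cv=lambda y:(lambda P:cov(.1,.02,y,P[3]))
ob=[("top",T(262,298),F(1,1)),("top",T(490,322),F(-1,1)),("scene",S(400,515),F(-1,1)),("scene",S(558,467),F(-1,-1)),("scene",S(300,340),F(1,1)),
("top",T(520,175),lambda P:grp(0,0,.028)),("scene",S(500,238),lambda P:grp(0,0,.028)),("top",T(567,194),lambda P:grp(-.041,0,.022)),("scene",S(528,312),lambda P:grp(-.041,0,.022)),
("top",T(350,112),cv(-.024)),("top",T(345,178),cv(.024)),("scene",S(378,90),cv(.024)),("scene",S(462,80),cv(-.024))]
f=lambda P:np.concatenate([pj(c,gw(q(P),P))-uv for c,uv,q in ob])
r=least_squares(f,[.65,.2,np.pi/2,1.5,0.02],loss='soft_l1')
print(r.x,np.degrees(r.x[2])); print(np.round(f(r.x).reshape(-1,2),1))
P=r.x;np.save("P.npy",P)
for n,p in dict(hinge=[0,0,.155],pressopen=cov(.078,.02,0,P[3]),pressshut=cov(.078,.02,0,0),coverTip=cov(.1,.02,0,P[3]),grip=grp(0,0,0)).items(): print(n,np.round(gw(p,P),3))
q=monitor.observe()["tool_rot"];print(R.from_quat(np.r_[q[1:],q[0]]).as_matrix().round(3))
E
```

```text
[0.58491299 0.08342877 1.47719534 1.52623761 0.01977537] 84.63705871554812
[[-0.5  0.4]
 [ 0.3  0.5]
 [-0.7 -0.2]
 [ 0.4  0.3]
 [-0.5  0.4]
 [ 1.2 -0. ]
 [ 0.2 -0.1]
 [ 0.  -0.6]
 [-1.5 -1.3]
 [ 0.3 -0.9]
 [-0.7 -0.3]
 [ 1.7  1.1]
 [-0.6 -0.2]]
hinge [0.585 0.083 0.155]
pressopen [0.587 0.102 0.233]
pressshut [0.592 0.162 0.14 ]
coverTip [0.588 0.112 0.253]
grip [0.578 0.009 0.2  ]
[[-0.965  0.261  0.   ]
 [ 0.261  0.965  0.   ]
 [-0.     0.    -1.   ]]
```

```bash
cat >> g.py <<'E'
P=np.load("P.npy")
def toolR(tilt): # tilt deg: tool z tips from down towards gun +x ; tool y = gun x (tilted up)
    t=np.radians(tilt); z=np.array([np.sin(t),0,-np.cos(t)]); y=np.array([np.cos(t),0,np.sin(t)]); x=np.cross(y,z)
    return R.from_euler('z',P[2]).as_matrix()@np.c_[x,y,z]
def go(targets, st):
    """targets: list of (gun-frame point, tilt)"""
    q=st["tool_rot"]; R0=R.from_quat(np.r_[q[1:],q[0]]).as_matrix(); p0=st["eef_pos"]
    gi=R.from_euler('z',-P[2]).apply(p0-[P[0],P[1],0]); print("gun tcp",gi.round(4),"F",st["wrist_force"].round(1),"t",round(st["time"],2),"w",round(st["width"],4))
    for p,t in targets:
        rv=R.from_matrix(R0.T@toolR(t)).as_rotvec()/np.radians(30)
        print(p,t,np.r_[rv,R0.T@(gw(p,P)-p0)/.4].round(3).tolist())
E
python3 - <<'E'
from g import *
from workcell import monitor
go([((.3,0,.36),0),((-.035,0,.36),0),((-.035,0,.215),0)],monitor.observe())
E
```

```text
gun tcp [0.5029 0.4645 0.2226] F [-0.8  0.3 -0.2] t 1.4 w 0.0874
(0.3, 0, 0.36) 0 [0.0, 0.0, -0.325, -1.23, -0.303, -0.344]
(-0.035, 0, 0.36) 0 [0.0, 0.0, -0.325, -1.372, -1.129, -0.344]
(-0.035, 0, 0.215) 0 [0.0, 0.0, -0.325, -1.372, -1.129, 0.019]
```

Request:
{"method": "play_rows", "body": {"rows": [[0,0,-0.16,-0.1,-0.08,-0.25,1],[0,0,-0.325,-0.2,-0.16,-0.35,1],[0,0,-0.325,-0.3,-0.24,-0.35,1],[0,0,-0.325,-0.41,-0.33,-0.35,1],[0,0,-0.325,-0.52,-0.42,-0.35,1],[0,0,-0.325,-0.63,-0.51,-0.35,1],[0,0,-0.325,-0.7,-0.56,-0.35,1],[0,0,-0.325,-0.7,-0.56,-0.35,1]], "grip_force": 20}}

```text
time: 2.4
eef_pos: [0.3845, 0.3344, 0.3633]
tool_rot: [0.001, 0.051, 0.999, 0.0]
wrist_force: [0.4, 0.5, 0.7]
width: 0.015
gripper_force: 0.0
```

```bash
python3 - <<'E'
from g import *
from workcell import monitor
go([((-.035,0,.36),0),((-.035,0,.215),0)],monitor.observe())
E
```

```text
gun tcp [0.2311 0.223  0.3633] F [0.4 0.5 0.7] t 2.4 w 0.015
(-0.035, 0, 0.36) 0 [0.001, 0.003, -0.016, -0.563, -0.661, 0.009]
(-0.035, 0, 0.215) 0 [0.001, 0.003, -0.016, -0.562, -0.661, 0.371]
```

Request:
{"method": "play_rows", "body": {"rows": [[0,0,-0.016,-0.09,-0.11,0,1],[0,0,-0.016,-0.18,-0.22,0,1],[0,0,-0.016,-0.27,-0.33,0,1],[0,0,-0.016,-0.36,-0.44,0,1],[0,0,-0.016,-0.45,-0.55,0,1],[0,0,-0.016,-0.562,-0.661,0,1],[0,0,-0.016,-0.562,-0.661,0,1],[0,0,-0.016,-0.562,-0.661,0,1]]}}

```text
time: 3.4
eef_pos: [0.5804, 0.0556, 0.3622]
tool_rot: [-0.0, 0.042, 0.999, 0.0]
wrist_force: [0.6, 0.5, -0.2]
width: 0.0007
gripper_force: 0.0
```

```bash
python3 - <<'E'
from g import *
from workcell import monitor,optics
d=optics.get_image("scene");a=d["frame"][130:290,230:430,::-1];b=optics.get_image("top")["frame"][130:290,180:380,::-1]
cv2.imwrite("pics/m1.png",cv2.resize(np.hstack([a,b]),(800,320),interpolation=cv2.INTER_CUBIC))
go([((-.035,0,.215),0)],monitor.observe())
E
```

```text
gun tcp [-0.0273  0.0024  0.3625] F [-0.6  1.2  0. ] t 3.5 w 0.0001
(-0.035, 0, 0.215) 0 [0.002, -0.001, 0.023, -0.006, -0.02, 0.369]
```

View pics/m1.png

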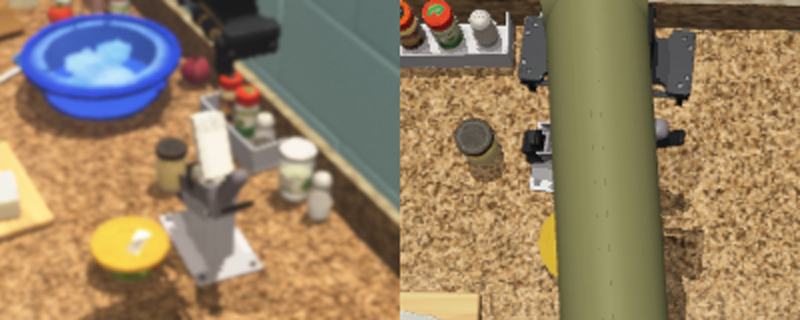

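The scene view shows the gripper over the gun. The cover is still open, with its tip at crop (210,120). Before I lower it, I'll check the TCP projection.

```bash
python3 - <<'E'
from g import *
from workcell import monitor,optics
for c in("scene","top"):
    d=optics.get_image(c);K=np.array([[d["fx"],0,d["cx"]],[0,d["fy"],d["cy"]],[0,0,1.]])
    o=np.array([230,130] if c=="scene" else [180,130])
    print(c,[((cv2.projectPoints(np.array([w]),d["rvec"],d["tvec"],K,None)[0].ravel()-o)*2).round() for w in([.58,.056,.362],[.58,.056,.44])])
E
```

```text
scene [array([224.,  71.]), array([225.,  21.])]
top [array([212.,  90.]), array([208.,  66.])]
```

Request:
{"method": "play_rows", "body": {"rows": [[0,0,0.02,-0.006,-0.02,0.1,1],[0,0,0.02,-0.006,-0.02,0.2,1],[0,0,0.02,-0.006,-0.02,0.3,1],[0,0,0.02,-0.006,-0.02,0.365,1],[0,0,0.02,-0.006,-0.02,0.365,1]]}}

```text
time: 4.22
eef_pos: [0.5805, 0.047, 0.2148]
tool_rot: [-0.002, 0.047, 0.999, -0.0]
wrist_force: [0.2, 0.7, -0.5]
width: 0.0002
gripper_force: 0.0
```

```bash
python3 - <<'E'
from g import *
from workcell import monitor
go([((.02,0,.215),0),((.06,0,.215),0),((.09,0,.19),0),((.1,0,.17),0)],monitor.observe())
for a in (1.5,1.2,.9,.6,.4,.2,.12,0): print(a,np.round(cov(.078,.02,0,a),3),np.round(cov(.1,.02,0,a),3))
E
```

```text
gun tcp [-0.0367  0.001   0.2148] F [ 0.2  0.7 -0.5] t 4.22 w 0.0002
(0.02, 0, 0.215) 0 [-0.001, -0.007, -0.0, -0.002, 0.142, -0.001]
(0.06, 0, 0.215) 0 [-0.001, -0.007, -0.0, -0.002, 0.242, -0.001]
(0.09, 0, 0.19) 0 [-0.001, -0.007, -0.0, -0.003, 0.317, 0.062]
(0.1, 0, 0.17) 0 [-0.001, -0.007, -0.0, -0.003, 0.342, 0.112]
1.5 [0.02  0.    0.233] [0.031 0.    0.252]
1.2 [0.043 0.    0.223] [0.058 0.    0.239]
0.9 [0.061 0.    0.208] [0.08  0.    0.218]
0.6 [0.074 0.    0.187] [0.095 0.    0.191]
0.4 [0.079 0.    0.172] [0.101 0.    0.171]
0.2 [0.081 0.    0.156] [0.102 0.    0.151]
0.12 [0.08 0.   0.15] [0.101 0.    0.143]
0 [0.079 0.    0.14 ] [0.099 0.    0.131]
```

Request:
{"method": "play_rows", "body": {"rows": [[0,0,0,0,0.067,0,1],[0,0,0,0,0.117,0,1],[0,0,0,0,0.154,0,1],[0,0,0,0,0.192,0.012,1],[0,0,0,0,0.222,0.037,1],[0,0,0,0,0.247,0.07,1],[0,0,0,0,0.267,0.095,1],[0,0,0,0,0.292,0.112,1]]}}

```text
time: 5.22
eef_pos: [0.5931, 0.1621, 0.1706]
tool_rot: [-0.001, 0.048, 0.999, -0.0]
wrist_force: [-0.5, -0.7, 0.7]
width: 0.0004
gripper_force: 0.1
```

```bash
python3 - <<'E'
from g import *
from workcell import monitor,optics
d=optics.get_image("scene");a=d["frame"][170:270,270:395,::-1]
cv2.imwrite("pics/m2.png",cv2.resize(a,(750,600),interpolation=cv2.INTER_CUBIC))
go([((.088,0,.16),0),((.088,0,.15),0),((.088,0,.14),0)],monitor.observe())
E
```

```text
gun tcp [ 0.0811 -0.0002  0.1699] F [-0.8  1.4  0. ] t 5.28 w 0.0001
(0.088, 0, 0.16) 0 [0.0, -0.004, -0.001, 0.0, 0.017, 0.025]
(0.088, 0, 0.15) 0 [0.0, -0.004, -0.001, 0.0, 0.017, 0.05]
(0.088, 0, 0.14) 0 [0.0, -0.004, -0.001, 0.0, 0.017, 0.075]
```

View pics/m2.png

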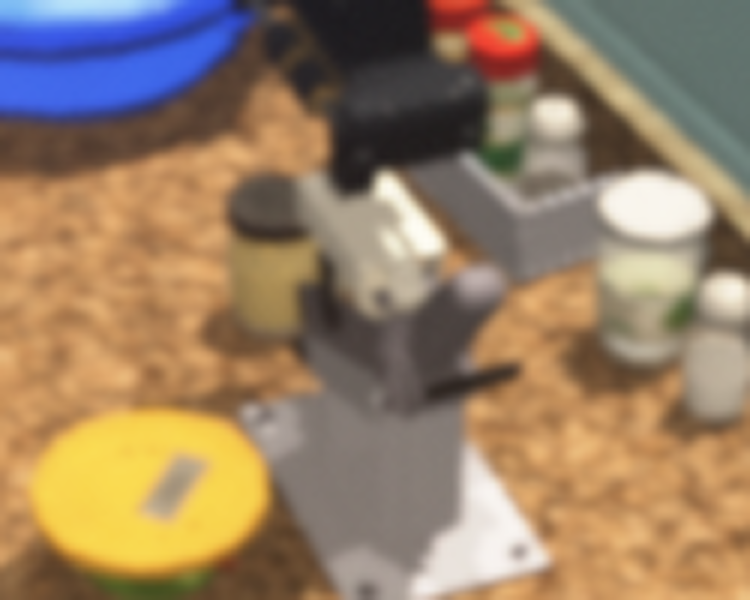

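The cover has swung most of the way over and the fingers rest on its top near crop (350,180). Next I press it down.

Request:
{"method": "play_rows", "body": {"rows": [[0,0,0,0,0.017,0.015,1],[0,0,0,0,0.017,0.03,1],[0,0,0,0,0.017,0.045,1],[0,0,0,0,0.017,0.053,1],[0,0,0,0,0.017,0.06,1],[0,0,0,0,0.017,0.06,1]]}}

```text
time: 6.02
eef_pos: [0.5941, 0.1683, 0.149]
tool_rot: [0.0, 0.048, 0.999, 0.0]
wrist_force: [-2.0, -0.8, 5.4]
width: 0.0006
gripper_force: 2.5
```

Request:
{"method": "play_rows", "body": {"rows": [[0,0,0,0,0,0.006,1],[0,0,0,0,0,0.012,1],[0,0,0,0,0,0.016,1],[0,0,0,0,0,0.016,1]]}}

```text
time: 6.52
eef_pos: [0.5942, 0.1687, 0.1413]
tool_rot: [0.0, 0.048, 0.999, -0.0]
wrist_force: [-0.2, -0.2, 1.3]
width: -0.0001
gripper_force: 0.4
```

Request:
{"method": "play_rows", "body": {"rows": [[0,0,0,0,0,0.007,1],[0,0,0,0,0,0.014,1],[0,0,0,0,0,0.02,1],[0,0,0,0,0,0.02,1]]}}

```text
time: 7.02
eef_pos: [0.5952, 0.1692, 0.1394]
tool_rot: [0.001, 0.048, 0.999, 0.001]
wrist_force: [-10.3, -1.5, 28.2]
width: 0.0005
gripper_force: 12.1
```

Request:
{"method": "play_rows", "body": {"rows": [[0,0,0,0,0,-0.03,1],[0,0,0,0,0,-0.13,1],[0,0,0,0,0,-0.25,1],[0,0,0,0,0,-0.4,-1],[0,0,0,0,0,-0.5,-1],[0,0,0,0,0,-0.5,-1]]}}

```text
time: 7.78
eef_pos: [0.5956, 0.1691, 0.3369]
tool_rot: [0.003, 0.048, 0.999, 0.001]
wrist_force: [-1.1, -0.4, -1.0]
width: 0.0228
gripper_force: 0.0
```

```bash
python3 - <<'E'
from g import *
from workcell import monitor,optics
d=optics.get_image("scene");a=d["frame"][170:270,270:395,::-1]
cv2.imwrite("pics/m3.png",cv2.resize(a,(750,600),interpolation=cv2.INTER_CUBIC))
go([(grp(-.016,0,.12),35),(grp(-.016,0,.06),35),(grp(-.016,0,-.0187),35)],monitor.observe())
E
```

```text
gun tcp [ 0.0861 -0.0016  0.3343] F [-0.4 -0.3 -0.7] t 7.83 w 0.0266
[-0.156984, 0, 0.289096] 35 [-1.165, 0.005, -0.003, 0.003, -0.608, 0.112]
[-0.122544, 0, 0.239956] 35 [-1.165, 0.005, -0.003, 0.003, -0.522, 0.235]
[-0.0773702, 0, 0.1755007] 35 [-1.165, 0.005, -0.003, 0.004, -0.409, 0.396]
```

View pics/m3.png

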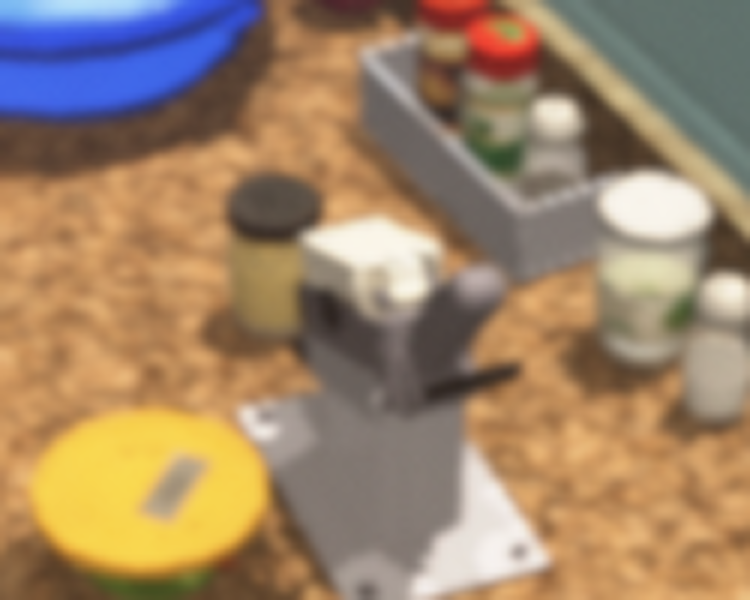

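The cover is down flush on the body, with its top around crop (370,245). The force dropped and then met a hard stop, which fits the catch having snapped. Next I tilt and move over the grip.

Request:
{"method": "play_rows", "body": {"rows": [[-0.2,0,0,0,-0.1,-0.04,-1],[-0.5,0,0,0,-0.2,-0.06,-1],[-0.8,0,0,0,-0.3,-0.06,-1],[-1,0,0,0,-0.4,-0.06,-1],[-1,0,0,0,-0.5,-0.06,-1],[-1,0,0,0,-0.608,-0.06,-1],[-1,0,0,0,-0.608,-0.06,-1],[-1,0,0,0,-0.608,-0.06,-1]]}}

```text
time: 8.82
eef_pos: [0.5706, -0.0722, 0.3558]
tool_rot: [0.011, 0.046, 0.965, 0.259]
wrist_force: [0.8, 0.2, -0.2]
width: 0.0869
gripper_force: 0.0
```

```bash
python3 - <<'E'
from g import *
from workcell import monitor
go([(grp(-.016,0,.10),35),(grp(-.016,0,.06),35),(grp(-.016,0,-.0187),35)],monitor.observe());print(monitor.observe()["joint_positions"].round(2))
E
```

```text
gun tcp [-1.563e-01 -3.000e-04  3.558e-01] F [ 0.8  0.2 -0.2] t 8.82 w 0.0869
[-0.145504, 0, 0.272716] 35 [-0.165, -0.002, -0.005, 0.0, -0.081, 0.193]
[-0.122544, 0, 0.239956] 35 [-0.165, -0.002, -0.005, 0.0, -0.072, 0.293]
[-0.0773702, 0, 0.1755007] 35 [-0.165, -0.002, -0.005, 0.0, -0.055, 0.489]
[-0.16  0.24  0.67  1.44 -0.63  1.72  1.96]
```

Pose reached as commanded. First above the grip, then down along it.

Request:
{"method": "play_rows", "body": {"rows": [[-0.165,0,0,0,-0.04,0.05,-1],[-0.165,0,0,0,-0.08,0.12,-1],[-0.165,0,0,0,-0.08,0.19,-1],[-0.165,0,0,0,-0.08,0.19,-1]]}}

```text
time: 9.32
eef_pos: [0.5709, -0.0591, 0.2734]
tool_rot: [0.012, 0.044, 0.952, 0.301]
wrist_force: [0.0, 0.0, -0.1]
width: 0.0872
gripper_force: 0.0
```

```bash
python3 - <<'E'
from g import *
from workcell import monitor,optics
d=optics.get_image("scene");a=d["frame"][150:270,260:410,::-1]
cv2.imwrite("pics/m4.png",cv2.resize(a,(750,600),interpolation=cv2.INTER_CUBIC))
go([(grp(-.016,0,.03),35),(grp(-.016,0,-.0187),35),(grp(-.006,0,-.0187),35)],monitor.observe())
E
```

```text
gun tcp [-1.446e-01 -2.000e-04  2.751e-01] F [-0.4 -0.3  0.1] t 9.38 w 0.0869
[-0.105324, 0, 0.21538600000000002] 35 [0.001, -0.004, 0.001, -0.0, -0.005, 0.179]
[-0.0773702, 0, 0.1755007] 35 [0.001, -0.004, 0.001, -0.0, -0.005, 0.3]
[-0.0691802, 0, 0.1812407] 35 [0.001, -0.004, 0.001, -0.0, 0.02, 0.3]
```

View pics/m4.png

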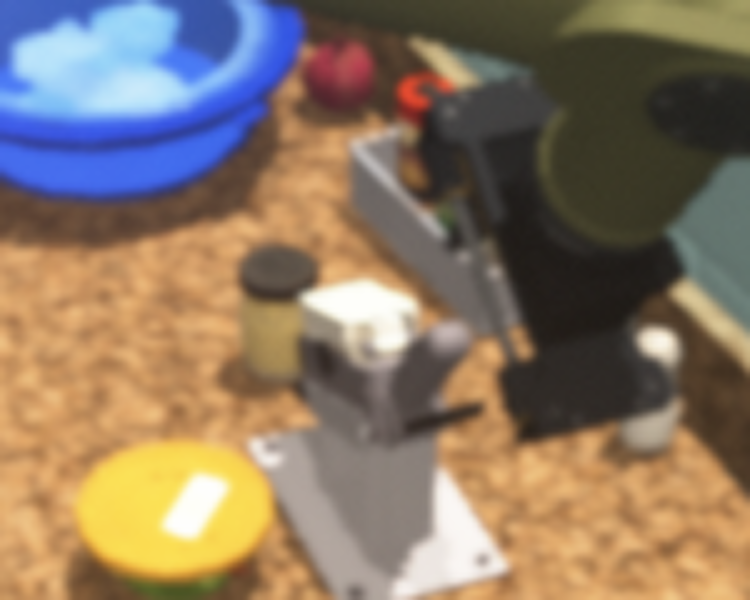

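The open fingers straddle the grip's axis, above and behind it, and the cover is still shut. Now down along the grip.

Request:
{"method": "play_rows", "body": {"rows": [[0,0,0,0,-0.005,0.05,-1],[0,0,0,0,-0.005,0.1,-1],[0,0,0,0,-0.005,0.15,-1],[0,0,0,0,-0.005,0.2,-1],[0,0,0,0,-0.005,0.25,-1],[0,0,0,0,-0.005,0.295,-1],[0,0,0,0,-0.005,0.295,-1]]}}

```text
time: 10.25
eef_pos: [0.5773, 0.0042, 0.1763]
tool_rot: [0.013, 0.045, 0.953, 0.3]
wrist_force: [-0.2, 1.2, 0.7]
width: 0.0868
gripper_force: 0.0
```

Request:
{"method": "play_rows", "body": {"rows": [[0,0,0,0,0.012,0,-1],[0,0,0,0,0.025,0,-0.5],[0,0,0,0,0.025,0,1],[0,0,0,0,0.025,0,1],[0,0,0,0,0.025,0,1],[0,0,0,0,0.025,0,1],[0,0,0,0,0.025,0,1],[0,0,0,0,0.025,0,1]], "grip_force": 22}}

```text
time: 11.25
eef_pos: [0.5799, 0.0133, 0.1872]
tool_rot: [0.016, 0.044, 0.952, 0.303]
wrist_force: [-2.0, 1.0, 10.6]
width: 0.0338
gripper_force: 22.0
```

Request:
{"method": "play_rows", "body": {"rows": [[0,0,0,0,0,0,1],[0,0,0,0,0,0,1],[0,0,0,0,0,0,1],[0,0,0,0,0,0,1]]}}

```text
time: 11.75
eef_pos: [0.5799, 0.0133, 0.1872]
tool_rot: [0.016, 0.044, 0.952, 0.303]
wrist_force: [-1.6, 1.4, 11.2]
width: 0.0339
gripper_force: 22.0
```

Width is 34 mm at 22 N, so the trigger is home. Release it and let it spring back.

Request:
{"method": "play_rows", "body": {"rows": [[0,0,0,0,0,0,-1],[0,0,0,0,0,0,-1],[0,0,0,0,-0.012,0,-1],[0,0,0,0,-0.025,0,-1],[0,0,0,0,-0.025,0,-1],[0,0,0,0,-0.025,0,-1],[0,0,0,0,-0.025,0,-1],[0,0,0,0,-0.025,0,-1]]}}

```text
time: 12.75
eef_pos: [0.5782, 0.0029, 0.1779]
tool_rot: [0.014, 0.045, 0.953, 0.3]
wrist_force: [-0.9, -0.1, -0.3]
width: 0.0867
gripper_force: 0.0
```

Request:
{"method": "play_rows", "body": {"rows": [[0,0,0,0,0,-0.05,-1],[0,0,0,0,0,-0.1,-1],[0,0,0,0,0,-0.15,-1],[0,0,0,0,0,-0.2,-1],[0,0,0,0,0,-0.27,-1],[0,0,0,0,0,-0.35,-1],[0,0,0,0,0,-0.45,-1],[0,0,0,0,0,-0.45,-1]]}}

```text
time: 13.75
eef_pos: [0.5687, -0.1036, 0.3283]
tool_rot: [0.017, 0.047, 0.953, 0.299]
wrist_force: [0.0, -0.4, -0.0]
width: 0.0874
gripper_force: 0.0
```

```bash
python3 - <<'E'
from g import *
from workcell import monitor,optics,find_in
d=optics.get_image("scene");a=d["frame"][150:270,260:410,::-1]
cv2.imwrite("pics/m5.png",cv2.resize(a,(750,600),interpolation=cv2.INTER_CUBIC))
go([],monitor.observe())
for n in ["lidded_tub","dark_lid_jar","cheese","tomato"]: print(n,[(np.array(x["bbox"])*[640,480,640,480]).round() for x in find_in("scene",n)[:1]])
E
```

```text
gun tcp [-0.1859 -0.0009  0.3266] F [-0.2 -0.2 -0.7] t 13.8 w 0.0869
lidded_tub [array([274., 240.,  38.,  30.])]
dark_lid_jar [array([307., 198.,  15.,  29.])]
cheese [array([218., 216.,  24.,  27.])]
tomato [array([340., 388.,  23.,  24.])]
```

View pics/m5.png

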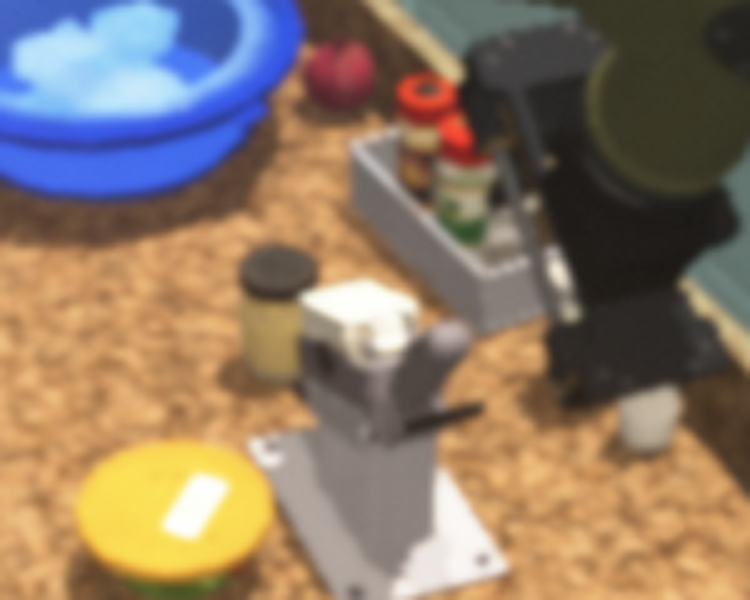

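The cover is shut and the trigger is back out, its tip at crop (480,408) as before the squeeze. The bystanders haven't moved and the arm is clear of everything.

```bash
python3 -c "
from workcell import order; print(order.job_done())"
```

```text
the job is handed in; nothing more can be done
None
```

The job is handed in (the judge's verdict wasn't shown): the cover was pressed shut until its catch snapped, the trigger was squeezed fully home and sprang back, and the tub, jar, cheese and tomato stayed where they were.

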